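Shut the tea box and push it home into the corner rail

ROBOT

A 6-joint arm with a two-finger parallel gripper is mounted at the origin on the work surface; the furniture and walls round the work are solid. World frame = base frame: x ahead of the robot, y to its left, z up, the work surface at z = 0. Lengths are in m, angles in degrees, forces in N, time in s.
With the tool pointing down it reaches from about 0.3 to 0.775 m from the base axis. Payload 14.6 kg.
Tool frame: the origin (TCP) lies midway between the tips of the shut fingers; the grasp point (between the pads) lies 19 mm behind it; z points along the fingers, y is the line along which they close (so a half turn about z gives the same grasp; the last joint's range is limited). The gripper opens to 94 mm and grips with 3 to 60 N. Pads are 16 mm wide; open, the fingers measure 119 mm over their backs; the gripper's body (75 mm by 177 mm) begins 78 mm behind the grasp point.
Start: joints at [61.444, 17.183, 87.147, -0, 75.671, -3.816], TCP at [0.23, 0.5, 0.205] pointing down, gripper open.
Joint ranges: [-173.82, 173.82], [-45.26, 126.66], [13.44, 144.39], [-59.66, 239.66], [0, 175.72], [-146.38, 146.38]. Speed limits (degrees/s): [127.2, 127.2, 147.25, 180, 180, 180].

INTERFACE

Orientations are given as [roll, pitch, yaw] about the fixed x, y, z axes, in that order (R = Rz(yaw) Ry(pitch) Rx(roll)).
In Python, from bench import ctrl gives the robot as it stands.
- The arm moves only by the tool step_arm, never from a script. Its arguments are lists of equal length, an entry for each row: "dp": the shift along the tool's x, y, z in m, a list of three; "twist": the turn about the tool's z in rad. In form: {"dp": [[tx, ty, tz], ...], "twist": [twist, ...]}. A call has 1 to 5 rows; each row shifts and turns the commanded pose from where the row before left it, along the tool's axes as they then stand; what a row does not reach is not made up. A row lasts 1/12 s, in which the tool goes at most 41.7 mm and 7.16 degrees, less where a joint would pass 70% of its speed; a pose out of reach is approached as far as the arm can. A call with a gripper value outside its range is refused whole. "hand" is the opening, from 0 (shut) to 1 (fully open), set as the call begins (left out, the last holds). The fingers move at their own pace and stop on an object; "force" is the grip in N (left out, the last holds). Time passes only in rows, so rows that do not move let the fingers close. It gives the time, the measured TCP pose, the force, the opening and the grip force at its end, in the units of the state.
- ctrl.get_state(): the state, without advancing time (a new reading comes with each control period).
- ctrl.read_camera(name): name is "side" or "top" or "wrist"; returns the picture (420x560x3 uint8, red, green, blue); there is no depth.
- ctrl.calibration(name): a dict with "fx", "fy", "cx", "cy" (pixels), "position" and "attitude" of the camera in the world; the wrist camera has in their place "hand_eye" (4x4, takes a point from camera to tool coordinates, whose origin is the TCP and whose axes are the flange's). Camera axes: x right, y down, z forward; pixel columns grow to the right and rows downward; lengths in m; the calibration is good to about 2 mm. A picture is of the moment at which its call begins: read the wrist's pose just before it. calibration takes no time and is no camera call.
- ctrl.sign_off(): hands the job in; it is judged then, once.
Trained networks look in the newest picture that a camera, given by its name, has taken for a name from the list of things; names that differ only in an ending like _2 or _b are one class to them, and where a whole thing is asked for, a point or a joint stands for the part that bears it (a point fixed in the world has none). Each returns a list of dicts, best first, with "score" (0 to 1); they miss things now and then, are a little off and sometimes report something else, mostly with a low value. They report only what shows in the picture. A call takes as long as a camera call. They do not tell look-alikes from the thing itself.
- ctrl.recognise(camera, thing): "at" ([x, y, z] in m, in world coordinates, good to about 4 mm: the middle of the surface that is visible of it).
- ctrl.landmark_of(camera, thing): "at" ([x, y, z] in m, in world coordinates, good to about 4 mm: a listed point, or the origin of a listed thing).
The state is a dict: "time_s": time; "q": joint angles; "dq": joint speeds; "tau": joint torques, N m; "tcp_pos": TCP position; "tcp_rot": TCP orientation; "contact_force": force on the tool from outside, world axes, zero at the start; "wrist_torque": the same for the moment, N m; "gripper_width": opening from 0.0 (shut) to 1.0 (fully open); "gripper_force": force on a finger pad.
Only numpy, scipy, OpenCV 4.12 (cv2) and the standard library are available. Lean on these libraries where they do the work, as an engineer would, in place of code of your own. Each camera call takes 0.05 s, during which the arm holds its last target. There are 200 camera calls.

TASK

Tidy the open wooden tea box away: first push its lid over until it is shut, then slide the box along the tablecloth with the fingers until it sits snugly in the corner of the low dark-wood guard rail, its hinged back flush against the long rail and its end against the short rail. Only push it: never lift or tip the box, leave the other things on the table undisturbed, and finish with the hand clear of everything.

Things in the scene. Friction and masses are not known exactly. Their poses are not given: they have to be found in the camera images.
- tea_box: Loose wooden tea box, 0.5 to 0.95 kg, 130 (x) by 190 (y) mm, 74 mm high when shut. Origin: centre of the underside (2 mm into the cloth). +x points to its hinged back, -x to the front, y along its length. Walls: 65 mm from the origin at front and back, 95 mm at the ends, up to z = 62 mm; the lid overhangs the front by 3 mm and the ends by 2 mm; a small hook at mid-front stands 4 mm proud.
- tea_box_lid (a joint): Lid hinge, rad: 0 = shut, 1.88 = wide open (leaning a little back past upright). It starts at about 1.8. The hinge is slightly stiff: near upright the lid stays where it is left, and it falls shut by itself once pushed below about 0.95.
- lid_front (a point): Middle of the lid's free (front) edge, on its outside face. Hinge axis: parallel to the box's y, 67 mm behind the box's origin (box +x), 63 mm above the table. The lid is a slab 11 mm thick, 194 mm long, reaching 135 mm from the hinge; wide open, this point is at the lid's top, about 190 mm above the table, and the outside face looks away from the robot.
- box_back_corner (a point): Point on the outer edge of the box where the back wall meets the +y end wall (box frame 65, 95, 30 mm). With the box fully home it coincides in x and y with the guard's origin.
- guard: Fixed L-shaped rail of dark wood, 40 mm high, 14 mm thick, with brass posts (corner post 58 mm high). Origin: inside corner, at table height. The long rail runs 300 mm along the guard's -y (inner face at x = 0, for the box's back), the short rail 150 mm along its -x (inner face at y = 0, for the box's +y end). The box belongs at negative x and y, its axes parallel to the guard's.
- mill: Brown wooden pepper mill, 57 mm across, 191 mm high, standing outside the short rail. Origin: centre of the foot. Leave alone.
- bottle: Swing-top glass water bottle, 69 mm across, 274 mm high. Origin: centre of the foot. Leave alone.
- tumbler: Stemless water glass, 73 mm across, 88 mm high. Origin: centre of the foot. Leave alone.
- wine_glass: Wine glass, 82 mm across, 208 mm high. Origin: centre of the foot. Leave alone.
- cork: Wine cork lying down, 45 by 24 mm. Origin: on its underside. Leave alone.
- corkscrew: Steel wing corkscrew standing up, 40 by 75 by 167 mm. Origin: centre of the foot. Leave alone.
Mind the look-alikes: they are no part of the job. Leave any green look-alike of the tea_box alone.

How it is judged:
By the outcome, as a careful person would: the job done as asked, in the order asked, and still so for the second after the job is handed in, with the robot touching nothing.
It also fails if it takes over 48 s, if anything falls off the work surface, if the arm or the gripper's body presses on something with over 40 N, if the wrist force passes 120 N, or if a joint passes its speed limit or range.

## Working session

There is one attempt and no reset: what is moved stays moved. The work goes in short steps, Python scripts to look and compute and a tool call to move; the robot and the scene stay as the last step left them, time stands still between calls to the robot, and variables do not carry over. Pictures are saved under pics/ and viewed, at most 10 in all, crops included, and the job is handed in when it is done.

Besides the shell and the picture viewer there is one more tool, called after ">>>" by a JSON object that holds its "op" and its "data". step_arm: Moves the arm, as the interface text tells. Its arguments: {"type":"object","properties":{"dp":{"type":"array","items":{"type":"array","items":{"type":"number"}}},"twist":{"type":"array","items":{"type":"number"}},"hand":{"type":"number"},"force":{"type":"number"}},"required":["dp","twist"]}

```bash
mkdir -p pics; cat > h.py <<'E'
from bench import ctrl
import cv2,numpy as np
def shot(c,n):
    im=ctrl.read_camera(c); cv2.imwrite(f'pics/{n}.png',cv2.cvtColor(im,cv2.COLOR_RGB2BGR)); return im
def lm(c,things,f=None):
    for t in things:
        r=(f or ctrl.landmark_of)(c,t)
        print(c,t,[(np.round(d['at'],3).tolist(),round(d['score'],2)) for d in r[:4]])
E
python3 - <<'E'
from h import *
a=shot('top','t0');b=shot('side','s0')
cv2.imwrite('pics/both.png',cv2.cvtColor(cv2.resize(np.vstack([a,b]),(450,600*1)) if 0 else np.hstack([cv2.resize(a,(400,300)),cv2.resize(b,(400,300))]),cv2.COLOR_RGB2BGR))
for c in('top','side'): lm(c,['tea_box','lid_front','box_back_corner','guard'])
lm('top',['mill','bottle','tumbler','wine_glass','cork','corkscrew'])
s=ctrl.get_state();print(s)
for c in('top','side'):print(ctrl.calibration(c))
E
```

```text
top tea_box [([0.52, -0.068, -0.003], 0.96), ([0.199, -0.338, -0.002], 0.94)]
top lid_front [([0.134, -0.354, 0.073], 0.71), ([0.629, -0.086, 0.192], 0.67), ([0.518, 0.409, -0.001], 0.4)]
top box_back_corner [([0.602, 0.014, 0.028], 0.78), ([0.623, 0.343, 0.001], 0.63), ([0.637, 0.452, -0.001], 0.52)]
top guard [([0.648, 0.098, 0.0], 0.84)]
side tea_box [([0.197, -0.337, -0.002], 0.89), ([0.519, -0.073, 0.003], 0.85)]
side lid_front [([0.128, -0.358, 0.071], 0.79), ([0.622, -0.09, 0.189], 0.64)]
side box_back_corner [([0.228, -0.23, 0.025], 0.82), ([0.602, 0.014, 0.028], 0.69)]
side guard [([0.645, 0.096, 0.002], 0.86), ([0.625, -0.088, 0.189], 0.38)]
top mill [([0.58, 0.186, 0.003], 0.84), ([0.648, 0.097, -0.0], 0.41)]
top bottle [([0.626, 0.342, -0.0], 0.59), ([0.452, 0.25, -0.002], 0.47)]
top tumbler [([0.388, -0.35, -0.001], 0.74)]
top wine_glass [([0.638, 0.456, -0.002], 0.58), ([0.519, 0.41, 0.001], 0.18)]
top cork [([0.45, 0.248, 0.001], 0.61)]
top corkscrew [([0.515, 0.409, -0.002], 0.65)]
{'time_s': 0.8, 'q': array([ 6.14445041e+01,  1.71823403e+01,  8.71470666e+01, -4.85310
[... 346 characters left out ...]
ray([-1.79997668e+02,  3.15756570e-04,  1.55259862e+02]), 'contact_force': array([-0.07258509,  0.06267394, -0.12536348]), 'wrist_torque': array([-0.07461727,  0.02593842, -0.02076913]), 'gripper_force': 0.0, 'gripper_width': 1.000573844331627}
{'fx': 501.9314277278481, 'fy': 501.9314277278481, 'cx': 279.8837352195249, 'cy': 211.23131298766094, 'position': array([0.28924033, 0.06741411, 1.47749956]), 'attitude': array([-174.2026572 ,   -1.16305531,  -88.42742007])}
{'fx': 462.86036177605075, 'fy': 462.86036177605075, 'cx': 273.78150679603186, 'cy': 211.12543118142642, 'position': array([-0.33339783, -1.22717889,  0.89859356]), 'attitude': array([-118.62189403,    0.36461095,  -30.69144356])}
```

View pics/t0.png

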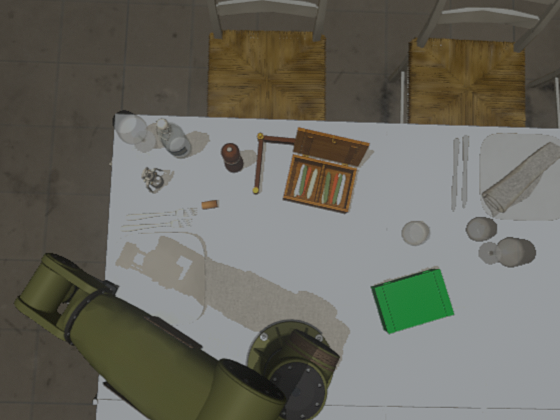

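View pics/s0.png

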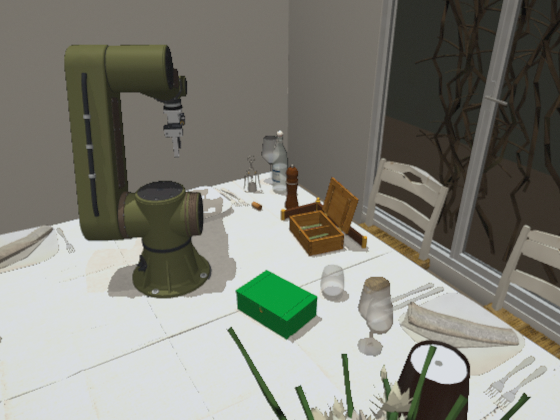

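The tea_box candidates are the brown wooden open box at top-view pixel (320,185) and the green shut box at (412,300). The brown open one beside the dark guard rail fits the description; the green one is the look-alike. The next crop confirms this and fits the yaws.

```bash
cat >> h.py <<'E'
from scipy.spatial.transform import Rotation as Ro
def proj(c,P):
    k=ctrl.calibration(c);R=Ro.from_euler('xyz',k['attitude'],degrees=True).as_matrix()
    p=(np.atleast_2d(P)-k['position'])@R
    return np.c_[k['fx']*p[:,0]/p[:,2]+k['cx'],k['fy']*p[:,1]/p[:,2]+k['cy']]
def fr(o,yaw,P):
    P=np.atleast_2d(np.array(P,float)); return Ro.from_euler('z',yaw,degrees=True).apply(P)+np.array([o[0],o[1],0])
def overlay(c,im,lines,box,s,name):
    x0,y0,x1,y1=box
    g=cv2.resize(cv2.cvtColor(im,cv2.COLOR_RGB2BGR)[y0:y1,x0:x1],None,fx=s,fy=s,interpolation=cv2.INTER_CUBIC)
    for P,col in lines:
        q=((proj(c,P)-[x0,y0]+.5)*s).astype(np.int32); cv2.polylines(g,[q.reshape(-1,1,2)],False,col,1)
    cv2.imwrite(f'pics/{name}.png',g)
E
python3 - <<'E'
from h import *
im=cv2.cvtColor(cv2.imread('pics/t0.png'),cv2.COLOR_BGR2RGB)
L=[]
for y,col in((-4,(255,255,0)),(-10,(255,0,255))):
    L.append((fr((.647,.097),y,[[-.15,0,.04],[0,0,.04],[0,-.3,.04]]),col))
L.append((fr((.52,-.07),-10,[[-.065,-.095,.062],[-.065,.095,.062],[.065,.095,.062],[.065,-.095,.062],[-.065,-.095,.062]]),(0,255,0)))
overlay('top',im,L,(240,120,380,220),5,'crop1')
E
```

```text
(no output)
```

View pics/crop1.png

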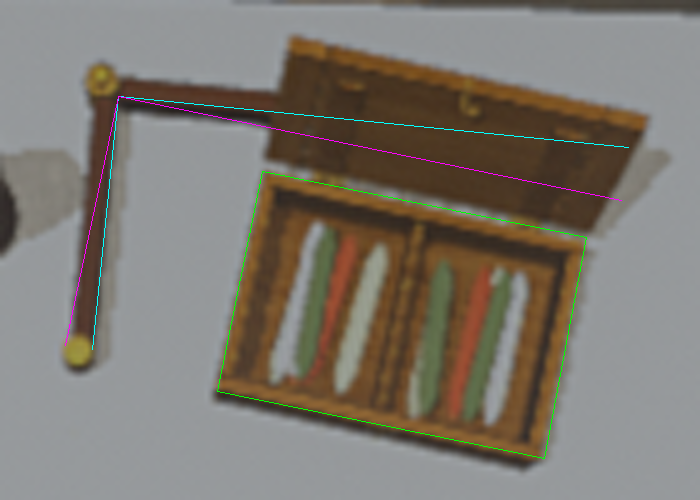

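The crop confirms the brown box is the tea_box: its green outline fits at yaw ≈ -10°. The guard corner is at crop pixel (118,96), and the cyan fit gives yaw ≈ -4°. I'll go behind the lid now.

>>> {"op": "step_arm", "data": {"dp": [[0,0,-0.02],[0,0,-0.02],[0,0,-0.02],[0,0,-0.02],[0,0,-0.02]], "twist": [-0.05,-0.05,-0.05,-0.05,-0.057], "hand": 0}}

```text
time_s: 1.22
tcp_pos: [0.2301, 0.4994, 0.3065]
tcp_rot: [180.0, 0.0, 170.1]
contact_force: [0.3, 0.2, 0.0]
gripper_width: 0.684
gripper_force: 0.0
```

>>> {"op": "step_arm", "data": {"dp": [[-0.027,-0.0255,0],[-0.027,-0.0255,0],[-0.027,-0.0255,0],[-0.027,-0.0255,0],[-0.027,-0.0255,0]], "twist": [0,0,0,0,0]}}

```text
time_s: 1.63
tcp_pos: [0.3416, 0.349, 0.3056]
tcp_rot: [180.0, 0.0, 170.0]
contact_force: [1.0, 0.9, -0.4]
gripper_width: 0.329
gripper_force: 0.0
```

>>> {"op": "step_arm", "data": {"dp": [[-0.027,-0.0255,0],[-0.027,-0.0255,0],[-0.027,-0.0255,0],[-0.027,-0.0255,0],[-0.027,-0.0255,0]], "twist": [0,0,0,0,0]}}

```text
time_s: 2.05
tcp_pos: [0.4525, 0.1997, 0.3057]
tcp_rot: [180.0, 0.0, 170.0]
contact_force: [0.1, 0.1, 0.0]
gripper_width: 0.006
gripper_force: 0.0
```

>>> {"op": "step_arm", "data": {"dp": [[-0.027,-0.0255,0],[-0.027,-0.0255,0],[-0.027,-0.0255,0],[-0.027,-0.0255,0],[-0.027,-0.0255,0]], "twist": [0,0,0,0,0]}}

```text
time_s: 2.47
tcp_pos: [0.5633, 0.0506, 0.3055]
tcp_rot: [180.0, 0.0, 170.0]
contact_force: [-0.2, 0.7, 0.8]
gripper_width: 0.004
gripper_force: 0.0
```

>>> {"op": "step_arm", "data": {"dp": [[-0.027,-0.0255,0],[-0.027,-0.0255,0],[-0.027,-0.0255,0],[-0.027,-0.0255,0],[-0.027,-0.0255,0]], "twist": [0,0,0,0,0]}}

```text
time_s: 2.88
tcp_pos: [0.674, -0.0983, 0.3054]
tcp_rot: [180.0, 0.0, 170.0]
contact_force: [-0.8, 0.7, 0.9]
gripper_width: 0.007
gripper_force: 0.0
```

>>> {"op": "step_arm", "data": {"dp": [[0,0,0.03],[0,0,0.03],[0,0,0.03],[0,0,0.03],[0,0,0.03]], "twist": [0,0,0,0,0]}}

```text
time_s: 3.3
tcp_pos: [0.6731, -0.0967, 0.1539]
tcp_rot: [180.0, -0.0, 170.0]
contact_force: [0.4, -0.2, -0.3]
gripper_width: 0.006
gripper_force: 0.0
```

>>> {"op": "step_arm", "data": {"dp": [[0.008,0,0],[0.008,0,0],[0.008,0,0],[0.008,0,0],[0.008,0,0]], "twist": [0,0,0,0,0]}}

```text
time_s: 3.72
tcp_pos: [0.6336, -0.0896, 0.1554]
tcp_rot: [-180.0, 0.0, 170.0]
contact_force: [0.6, 0.1, 1.2]
gripper_width: 0.002
gripper_force: 0.6
```

>>> {"op": "step_arm", "data": {"dp": [[0.006,0,0],[0.006,0,0],[0.006,0,0],[0.006,0,0],[0.006,0,0]], "twist": [0,0,0,0,0]}}

```text
time_s: 4.13
tcp_pos: [0.6039, -0.0844, 0.1555]
tcp_rot: [180.0, 0.0, 170.0]
contact_force: [1.0, 1.8, 1.2]
gripper_width: 0.005
gripper_force: 0.5
```

```bash
python3 - <<'E'
from h import *
a=shot('side','s1');shot('top','t1')
lm('side',['lid_front','tea_box'])
g=cv2.cvtColor(a[130:300,200:420],cv2.COLOR_RGB2BGR);cv2.imwrite('pics/s1c.png',cv2.resize(g,None,fx=3,fy=3))
E
```

```text
side lid_front [([0.129, -0.36, 0.073], 0.77), ([0.588, -0.08, 0.196], 0.62), ([0.52, -0.069, 0.0], 0.23)]
side tea_box [([0.197, -0.339, -0.002], 0.96), ([0.521, -0.07, -0.001], 0.75)]
```

View pics/s1c.png

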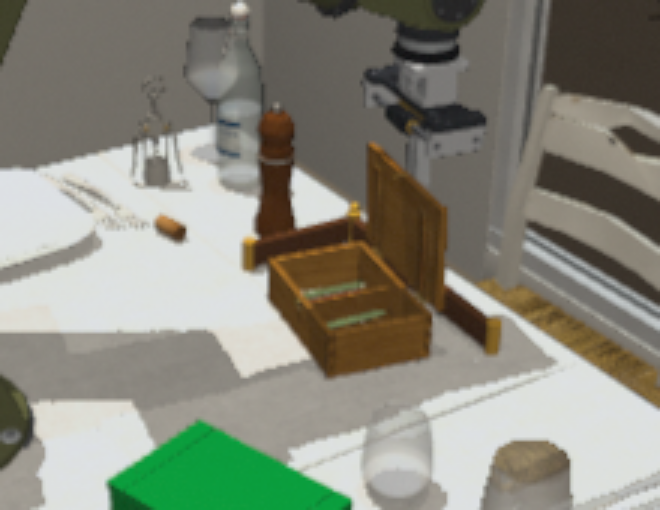

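The lid is now upright (crop ~(405,225)) with the fingers behind it, and the box hasn't moved. I'll keep pulling.

>>> {"op": "step_arm", "data": {"dp": [[0.006,0,0],[0.006,0,0],[0.006,0,0],[0.006,0,0],[0.006,0,0]], "twist": [0,0,0,0,0]}}

```text
time_s: 4.75
tcp_pos: [0.5741, -0.0791, 0.1555]
tcp_rot: [-180.0, -0.0, 170.0]
contact_force: [1.0, -0.1, -0.0]
gripper_width: 0.004
gripper_force: 0.2
```

>>> {"op": "step_arm", "data": {"dp": [[0.006,0,0],[0.006,0,0],[0.006,0,0],[0.006,0,0],[0.006,0,0]], "twist": [0,0,0,0,0]}}

```text
time_s: 5.17
tcp_pos: [0.5446, -0.0739, 0.1555]
tcp_rot: [-180.0, -0.0, 170.0]
contact_force: [-0.9, 0.2, -0.4]
gripper_width: 0.004
gripper_force: 0.0
```

>>> {"op": "step_arm", "data": {"dp": [[0.006,0,0],[0.006,0,0],[0.006,0,0],[0.006,0,0],[0.006,0,0]], "twist": [0,0,0,0,0]}}

```text
time_s: 5.58
tcp_pos: [0.5151, -0.0687, 0.1555]
tcp_rot: [-180.0, 0.0, 170.0]
contact_force: [0.6, 0.3, 0.6]
gripper_width: 0.008
gripper_force: 0.0
```

```bash
python3 - <<'E'
from h import *
a=shot('side','s2')
lm('side',['lid_front','tea_box'])
E
```

```text
side lid_front [([0.127, -0.357, 0.073], 0.84), ([0.487, -0.064, 0.155], 0.67)]
side tea_box [([0.519, -0.073, -0.003], 0.65), ([0.198, -0.339, -0.003], 0.57)]
```

>>> {"op": "step_arm", "data": {"dp": [[0.006,0,0],[0.006,0,0],[0.006,0,0],[0.006,0,0],[0.006,0,0]], "twist": [0,0,0,0,0]}}

```text
time_s: 6.15
tcp_pos: [0.4855, -0.0635, 0.1554]
tcp_rot: [-180.0, -0.0, 170.0]
contact_force: [-0.3, -0.5, 0.7]
gripper_width: 0.005
gripper_force: 0.0
```

```bash
python3 - <<'E'
from h import *
a=shot('side','s3')
lm('side',['lid_front','tea_box'])
E
```

```text
side lid_front [([0.128, -0.357, 0.073], 0.85), ([0.62, 0.346, -0.003], 0.67)]
side tea_box [([0.521, -0.072, 0.004], 0.64), ([0.197, -0.341, -0.0], 0.64)]
```

>>> {"op": "step_arm", "data": {"dp": [[0.015,0,0],[0.015,0,0],[0.015,0,0],[0.015,0,0],[0.015,0,0]], "twist": [0,0,0,0,0], "hand": 0.8}}

```text
time_s: 6.72
tcp_pos: [0.4118, -0.0505, 0.1554]
tcp_rot: [180.0, 0.0, 170.0]
contact_force: [1.4, -0.4, 0.4]
gripper_width: 0.325
gripper_force: 0.0
```

```bash
python3 - <<'E'
from h import *
a=shot('top','t3');b=shot('side','s4')
lm('top',['tea_box','lid_front','box_back_corner','guard'])
lm('side',['tea_box','lid_front','guard'])
L=[(fr((.52,-.07),-10,[[-.068,-.097,.074],[-.068,.097,.074],[.065,.097,.074],[.065,-.097,.074],[-.068,-.097,.074]]),(0,255,0))]
L.append((fr((.647,.097),-4,[[-.15,0,.04],[0,0,.04],[0,-.3,.04]]),(255,255,0)))
overlay('top',a,L,(240,120,380,220),5,'crop3')
overlay('side',b,L,(250,170,400,270),5,'crop3s')
cv2.imwrite('pics/c3.png',np.hstack([cv2.resize(cv2.imread('pics/crop3.png'),(400,286)),cv2.resize(cv2.imread('pics/crop3s.png'),(400,286))]))
E
```

```text
top tea_box [([0.198, -0.34, -0.004], 0.64), ([0.522, -0.068, -0.003], 0.63)]
top lid_front [([0.134, -0.356, 0.073], 0.87)]
top box_back_corner [([0.602, 0.014, 0.032], 0.79), ([0.231, -0.228, 0.03], 0.56)]
top guard [([0.648, 0.101, -0.0], 0.8)]
side tea_box [([0.198, -0.343, -0.002], 0.91), ([0.521, -0.071, 0.001], 0.72)]
side lid_front [([0.449, -0.054, 0.068], 0.67), ([0.124, -0.357, 0.071], 0.61)]
side guard [([0.644, 0.098, 0.0], 0.74)]
```

View pics/c3.png

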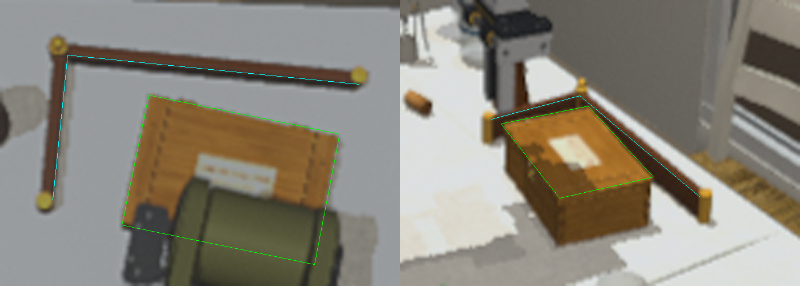

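The lid is shut (green outline matches in both views) and the box stays at (0.52,-0.07), yaw -10°. Next I'll lower in front of it and push.

>>> {"op": "step_arm", "data": {"dp": [[0,0,0.025],[0,0,0.025],[0,0,0.025],[0,0,0.025],[0,0,0.025]], "twist": [0,0,0,0,0]}}

```text
time_s: 7.58
tcp_pos: [0.4125, -0.0506, 0.0293]
tcp_rot: [-180.0, 0.0, 170.0]
contact_force: [0.2, 0.2, 0.9]
gripper_width: 0.8
gripper_force: 0.0
```

>>> {"op": "step_arm", "data": {"dp": [[-0.007,0,0],[-0.007,0,0],[-0.007,0,0],[-0.005,0,0],[-0.004,0,0]], "twist": [0,0,0,0,0]}}

```text
time_s: 8.0
tcp_pos: [0.4434, -0.056, 0.0317]
tcp_rot: [-180.0, 0.1, 170.0]
contact_force: [0.2, -1.1, 0.8]
gripper_width: 0.802
gripper_force: 0.0
```

>>> {"op": "step_arm", "data": {"dp": [[-0.004,0,0],[-0.004,0,0],[-0.004,0,0],[-0.004,0,0],[-0.004,0,0]], "twist": [0,0,0,0,0]}}

```text
time_s: 8.42
tcp_pos: [0.4613, -0.0591, 0.0308]
tcp_rot: [-180.0, -0.1, 170.0]
contact_force: [-7.0, 0.5, 5.3]
gripper_width: 0.801
gripper_force: 3.5
```

>>> {"op": "step_arm", "data": {"dp": [[-0.003,0,0],[-0.003,0,0],[-0.003,0,0],[-0.003,0,0],[-0.003,0,0]], "twist": [-0.02,-0.02,-0.02,-0.02,-0.02]}}

```text
time_s: 8.83
tcp_pos: [0.4762, -0.0614, 0.0308]
tcp_rot: [-180.0, -0.1, 175.8]
contact_force: [-5.0, -1.1, 3.4]
gripper_width: 0.794
gripper_force: 2.6
```

```bash
cat >> h.py <<'E'
def gauge(n=2):
    # box pose and guard from repeated detections
    O=[];C=[];G=[]
    for c in ('top','side'):
        for i in range(n):
            ctrl.read_camera(c)
            for t,l in(('tea_box',O),('box_back_corner',C),('guard',G)):
                for d in ctrl.landmark_of(c,t):
                    a=np.array(d['at'])
                    if a[0]>.45 and a[1]<.16 and d['score']>.45 and np.linalg.norm(a[:2]-(np.array([.57,0]) if l is O else np.array([.62,.06])))<.12: l.append(a[:2]);break
    o,c,g=[np.median(x,0) if x else np.full(2,np.nan) for x in(O,C,G)]
    y=np.degrees(np.arctan2(*(c-o)[::-1])-np.arctan2(.095,.065))
    print('box',o.round(4),'corner',c.round(4),'guard',g.round(4),'yaw',y.round(1),'gap in guard frame',(Ro.from_euler('z',4.3,degrees=True).as_matrix()[:2,:2]@(g-c)).round(4))
E
python3 - <<'E'
from h import *
gauge(1)
E
```

```text
box [ 0.5552 -0.0705] corner [0.6266 0.0216] guard [0.648  0.0994] yaw -3.4 gap in guard frame [0.0155 0.0792]
```

>>> {"op": "step_arm", "data": {"dp": [[-0.003,0,0],[-0.003,0,0],[0.01,0,0],[0.02,0,0],[0.02,0,0]], "twist": [0,0,0,0,0]}}

```text
time_s: 9.65
tcp_pos: [0.4322, -0.0579, 0.0303]
tcp_rot: [180.0, 0.0, 175.7]
contact_force: [0.4, -0.4, -0.8]
gripper_width: 0.794
gripper_force: 0.0
```

>>> {"op": "step_arm", "data": {"dp": [[0,0,-0.025],[0,0,-0.025],[0,0,-0.025],[0,0,-0.025],[0,0,-0.02]], "twist": [0,0.12,0.12,0.12,0.12]}}

```text
time_s: 10.07
tcp_pos: [0.4329, -0.058, 0.1525]
tcp_rot: [180.0, 0.1, 147.9]
contact_force: [-0.4, -0.5, -0.1]
gripper_width: 0.801
gripper_force: 0.0
```

>>> {"op": "step_arm", "data": {"dp": [[0,0,0],[0,0,0],[0,0,0],[0,0,0],[0,0,0]], "twist": [0.12,0.12,0.12,0.12,0.12], "hand": 0.65}}

```text
time_s: 10.48
tcp_pos: [0.4328, -0.058, 0.1506]
tcp_rot: [180.0, 0.0, 113.5]
contact_force: [0.2, -0.2, -0.2]
gripper_width: 0.649
gripper_force: 0.0
```

>>> {"op": "step_arm", "data": {"dp": [[0,0,0],[0,0,0],[0,0,0],[0,0,0],[0,0,0]], "twist": [0.12,0.12,0.12,0.12,0.007]}}

```text
time_s: 10.9
tcp_pos: [0.4327, -0.058, 0.1506]
tcp_rot: [180.0, 0.0, 85.6]
contact_force: [0.6, 0.3, -0.3]
gripper_width: 0.65
gripper_force: 0.0
```

```bash
python3 - <<'E'
from h import *
gauge(1)
s=ctrl.get_state();print(s['tcp_pos'],s['tcp_rot'])
a=shot('top','t5')
L=[(fr((.647,.098),y,[[-.15,0,.04],[0,0,.04],[0,-.3,.04]]),c) for y,c in((-3.5,(255,255,0)),(-5.5,(255,0,255)))]
overlay('top',a,L,(240,120,380,220),5,'crop5')
E
```

```text
box [ 0.5599 -0.0678] corner [0.6306 0.026 ] guard [0.646  0.0983] yaw -2.6 gap in guard frame [0.0099 0.0732]
[ 0.43251739 -0.05798098  0.15046068] [1.79998835e+02 1.85863466e-03 8.60054906e+01]
```

View pics/crop5.png

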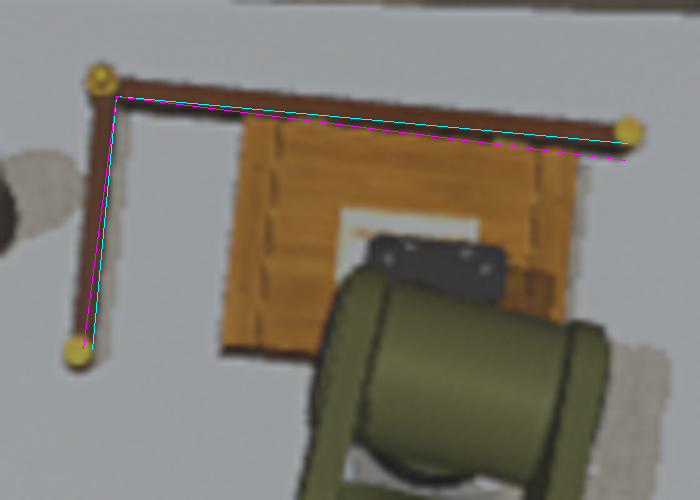

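>>> {"op": "step_arm", "data": {"dp": [[-0.0285,0.0254,0],[-0.0285,0.0254,0],[-0.0285,0.0254,0],[-0.0285,0.0254,0],[-0.0285,0.0254,0]], "twist": [0,0,0,0,0]}}

```text
time_s: 11.77
tcp_pos: [0.5499, -0.2108, 0.1503]
tcp_rot: [180.0, -0.0, 86.0]
contact_force: [0.6, 0.9, -0.4]
gripper_width: 0.652
gripper_force: 0.0
```

>>> {"op": "step_arm", "data": {"dp": [[0,0,0],[0,0,0.03],[0,0,0.03],[0,0,0.03],[0,0,0.03]], "twist": [0,0,0,0,0]}}

```text
time_s: 12.18
tcp_pos: [0.5489, -0.2089, 0.0291]
tcp_rot: [180.0, 0.0, 86.0]
contact_force: [0.3, 0.5, -0.3]
gripper_width: 0.648
gripper_force: 0.0
```

>>> {"op": "step_arm", "data": {"dp": [[0.006,0,0],[0.006,0,0],[0.006,0,0],[0.006,0,0],[0.004,0,0]], "twist": [0,0,0,0,0]}}

```text
time_s: 12.6
tcp_pos: [0.552, -0.1805, 0.0324]
tcp_rot: [179.8, 0.0, 86.0]
contact_force: [0.5, -0.1, 0.3]
gripper_width: 0.647
gripper_force: 0.0
```

>>> {"op": "step_arm", "data": {"dp": [[0.004,0,0],[0.004,0,0],[0.004,0,0],[0.004,0,0],[0.004,0,0]], "twist": [0,0,0,0,0]}}

```text
time_s: 13.02
tcp_pos: [0.553, -0.1618, 0.0312]
tcp_rot: [179.9, 0.1, 85.9]
contact_force: [0.5, -6.1, 2.1]
gripper_width: 0.651
gripper_force: 3.1
```

>>> {"op": "step_arm", "data": {"dp": [[0.005,0,0],[0.005,0,0],[0.005,0,0],[0.005,0,0],[0.005,0,0]], "twist": [0,0,0,0,0]}}

```text
time_s: 13.43
tcp_pos: [0.5547, -0.1369, 0.0312]
tcp_rot: [179.9, 0.1, 85.9]
contact_force: [-0.0, -6.9, 4.1]
gripper_width: 0.652
gripper_force: 3.2
```

```bash
python3 - <<'E'
from h import *
gauge(1)
E
```

```text
box [ 0.5607 -0.028 ] corner [0.6314 0.0596] guard [0.6433 0.0982] yaw -4.5 gap in guard frame [0.009  0.0394]
```

>>> {"op": "step_arm", "data": {"dp": [[0.005,0,0],[0.005,0,0],[0.005,0,0],[0.005,0,0],[0.005,0,0]], "twist": [0,0,0,0,0]}}

```text
time_s: 14.25
tcp_pos: [0.556, -0.1107, 0.0303]
tcp_rot: [-180.0, 0.0, 85.9]
contact_force: [-0.4, -4.0, -1.6]
gripper_width: 0.649
gripper_force: 1.5
```

>>> {"op": "step_arm", "data": {"dp": [[0.002,0,0],[0.002,0,0],[0.0015,0,0],[0.0015,0,0],[0.001,0,0]], "twist": [0,0,0,0,0]}}

```text
time_s: 14.67
tcp_pos: [0.5566, -0.1033, 0.0304]
tcp_rot: [-180.0, -0.0, 85.9]
contact_force: [-0.5, -3.4, -2.6]
gripper_width: 0.653
gripper_force: 1.5
```

```bash
python3 - <<'E'
from h import *
gauge(2)
E
```

```text
box [0.5639 0.0018] corner [0.6344 0.0924] guard [0.6464 0.0976] yaw -3.5 gap in guard frame [0.0116 0.0061]
```

>>> {"op": "step_arm", "data": {"dp": [[0.001,0,0],[0.001,0,0],[0.001,0,0],[0.001,0,0]], "twist": [0,0,0,0]}}

```text
time_s: 15.8
tcp_pos: [0.5569, -0.0995, 0.0305]
tcp_rot: [180.0, 0.0, 85.9]
contact_force: [-1.3, -3.7, 0.0]
gripper_width: 0.652
gripper_force: 2.0
```

>>> {"op": "step_arm", "data": {"dp": [[0.001,0,0],[0.001,0,0]], "twist": [0,0]}}

```text
time_s: 15.97
tcp_pos: [0.5574, -0.0983, 0.0307]
tcp_rot: [179.9, 0.1, 86.0]
contact_force: [1.2, -16.6, -0.9]
gripper_width: 0.648
gripper_force: 8.4
```

>>> {"op": "step_arm", "data": {"dp": [[0.001,0,0],[0.0005,0,0]], "twist": [0,0]}}

```text
time_s: 16.13
tcp_pos: [0.5578, -0.0981, 0.0311]
tcp_rot: [179.9, 0.2, 86.0]
contact_force: [0.8, -23.6, 1.4]
gripper_width: 0.653
gripper_force: 11.8
```

>>> {"op": "step_arm", "data": {"dp": [[-0.008,0,0],[-0.016,0,0],[-0.016,0,0],[0,0,-0.03],[0,0,-0.03]], "twist": [0,0,0,0,0]}}

```text
time_s: 16.55
tcp_pos: [0.5532, -0.1359, 0.0898]
tcp_rot: [-179.8, -0.1, 85.9]
contact_force: [0.1, 0.1, -0.4]
gripper_width: 0.655
gripper_force: 0.0
```

>>> {"op": "step_arm", "data": {"dp": [[0,0,-0.03],[0,0,-0.03],[0,0,0],[0,0,0],[0,0,0]], "twist": [-0.12,-0.12,-0.12,-0.12,-0.12], "hand": 0.8}}

```text
time_s: 16.97
tcp_pos: [0.5544, -0.1353, 0.151]
tcp_rot: [179.9, 0.0, 120.7]
contact_force: [-0.4, -0.3, 0.7]
gripper_width: 0.801
gripper_force: 0.0
```

>>> {"op": "step_arm", "data": {"dp": [[0,0,0],[0,0,0],[0,0,0],[0,0,0],[0,0,0]], "twist": [-0.12,-0.12,-0.12,-0.12,-0.12]}}

```text
time_s: 17.38
tcp_pos: [0.5543, -0.1353, 0.1504]
tcp_rot: [180.0, -0.0, 155.0]
contact_force: [-1.3, 1.5, -0.4]
gripper_width: 0.804
gripper_force: 0.0
```

>>> {"op": "step_arm", "data": {"dp": [[0,0,0],[0,0,0],[0,0,0],[0,0,0]], "twist": [-0.12,-0.12,-0.12,-0.01]}}

```text
time_s: 17.72
tcp_pos: [0.5543, -0.1354, 0.1504]
tcp_rot: [180.0, -0.0, 176.2]
contact_force: [-0.4, 0.7, 0.3]
gripper_width: 0.799
gripper_force: 0.0
```

>>> {"op": "step_arm", "data": {"dp": [[0.022,0.029,0],[0.022,0.029,0],[0.022,0.029,0],[0.022,0.029,0],[0.022,0.029,0]], "twist": [0,0,0,0,0]}}

```text
time_s: 18.13
tcp_pos: [0.4537, 0.0181, 0.1504]
tcp_rot: [180.0, 0.0, 175.6]
contact_force: [0.5, 0.9, -0.7]
gripper_width: 0.8
gripper_force: 0.0
```

```bash
python3 - <<'E'
from h import *
gauge(2)
a=shot('top','t6')
print(ctrl.get_state()['tcp_pos'],ctrl.get_state()['tcp_rot'])
E
```

```text
box [0.5648 0.0063] corner [0.6332 0.098 ] guard [0.648  0.0982] yaw -2.3 gap in guard frame [0.0148 0.0013]
[0.45499437 0.01663283 0.15042769] [-1.79997505e+02 -3.27718106e-03  1.75878156e+02]
```

>>> {"op": "step_arm", "data": {"dp": [[0,0,0.03],[0,0,0.03],[0,0,0.03],[0,0,0.03],[0,0,0]], "twist": [0,0,0,0,0]}}

```text
time_s: 19.4
tcp_pos: [0.4522, 0.0168, 0.0262]
tcp_rot: [-180.0, -0.4, 175.9]
contact_force: [0.5, -0.7, -0.3]
gripper_width: 0.801
gripper_force: 0.0
```

>>> {"op": "step_arm", "data": {"dp": [[-0.007,0,0],[-0.007,0,0],[-0.007,0,0],[-0.006,0,0],[-0.004,0,0]], "twist": [0,0,0,0,0]}}

```text
time_s: 19.82
tcp_pos: [0.4875, 0.0144, 0.0316]
tcp_rot: [180.0, 0.1, 175.9]
contact_force: [0.5, -0.3, -0.0]
gripper_width: 0.802
gripper_force: 0.0
```

>>> {"op": "step_arm", "data": {"dp": [[-0.002,0,0],[-0.002,0,0],[-0.0015,0,0],[-0.001,0,0]], "twist": [0,0,0,0]}}

```text
time_s: 20.15
tcp_pos: [0.4919, 0.0141, 0.0307]
tcp_rot: [-180.0, -0.1, 175.9]
contact_force: [-6.3, 0.4, 5.5]
gripper_width: 0.805
gripper_force: 3.4
```

>>> {"op": "step_arm", "data": {"dp": [[-0.001,0,0],[-0.001,0,0]], "twist": [0,0]}}

```text
time_s: 20.32
tcp_pos: [0.4938, 0.014, 0.0307]
tcp_rot: [-180.0, -0.1, 175.9]
contact_force: [-5.6, 1.1, 5.4]
gripper_width: 0.8
gripper_force: 3.3
```

>>> {"op": "step_arm", "data": {"dp": [[-0.001,0,0],[-0.001,0,0],[-0.001,0,0]], "twist": [0,0,0]}}

```text
time_s: 20.57
tcp_pos: [0.4968, 0.0137, 0.0307]
tcp_rot: [-180.0, -0.1, 175.9]
contact_force: [-6.5, 0.1, 5.2]
gripper_width: 0.802
gripper_force: 3.3
```

>>> {"op": "step_arm", "data": {"dp": [[-0.001,0,0],[-0.001,0,0]], "twist": [0,0]}}

```text
time_s: 20.73
tcp_pos: [0.498, 0.0136, 0.0306]
tcp_rot: [-180.0, -0.2, 175.9]
contact_force: [-19.0, 0.5, 14.4]
gripper_width: 0.801
gripper_force: 9.6
```

>>> {"op": "step_arm", "data": {"dp": [[-0.001,0,0],[-0.001,0,0]], "twist": [0,0]}}

```text
time_s: 20.9
tcp_pos: [0.4982, 0.0134, 0.0305]
tcp_rot: [-180.0, -0.5, 175.9]
contact_force: [-34.0, -2.2, 25.6]
gripper_width: 0.804
gripper_force: 17.2
```

>>> {"op": "step_arm", "data": {"dp": [[0.002,0,0],[0.005,0,0],[0.015,0,0],[0.02,0,0],[0.01,0,-0.02]], "twist": [0,0,0,0,0]}}

```text
time_s: 21.32
tcp_pos: [0.4462, 0.0173, 0.0481]
tcp_rot: [-180.0, -0.3, 175.9]
contact_force: [-0.2, -0.4, -0.6]
gripper_width: 0.802
gripper_force: 0.0
```

>>> {"op": "step_arm", "data": {"dp": [[0,0,-0.035],[0,0,-0.035],[0,0,-0.035],[0.035,0,-0.01],[0.035,0,0]], "twist": [0,0,0,0,0]}}

```text
time_s: 21.73
tcp_pos: [0.3804, 0.0221, 0.1681]
tcp_rot: [180.0, 0.3, 175.9]
contact_force: [0.7, 0.1, 0.3]
gripper_width: 0.797
gripper_force: 0.0
```

```bash
python3 - <<'E'
from h import *
gauge(2)
a=shot('top','t7');b=shot('side','s7')
g=lambda im,x0,y0:cv2.resize(im[y0:y0+100,x0:x0+133],(533,400),interpolation=cv2.INTER_CUBIC)
c=np.hstack([cv2.resize(a[115:215,240:340],(400,400),interpolation=cv2.INTER_CUBIC),cv2.resize(b[165:265,265:365],(400,400),interpolation=cv2.INTER_CUBIC)])
cv2.imwrite('pics/c7.png',cv2.cvtColor(c,cv2.COLOR_RGB2BGR))
E
```

```text
box [0.5739 0.0066] corner [0.6448 0.0986] guard [0.6482 0.0994] yaw -3.2 gap in guard frame [0.0033 0.001 ]
```

View pics/c7.png

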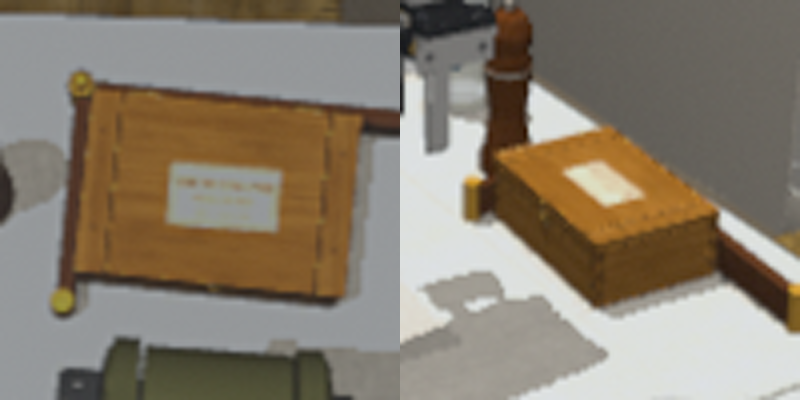

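The top view shows the box filling the corner: back against the long rail, left end along the short rail from (80,90) to (65,300). The lid is shut. One last light nudge on the end will make sure it is snug.

>>> {"op": "step_arm", "data": {"dp": [[-0.028,-0.0209,0],[-0.028,-0.0209,0],[-0.028,-0.0209,0],[-0.028,-0.0209,0],[-0.028,-0.0209,0]], "twist": [0,0,0,0,0], "hand": 0.5}}

```text
time_s: 23.05
tcp_pos: [0.5129, -0.0935, 0.1653]
tcp_rot: [180.0, 0.0, 175.9]
contact_force: [-0.7, 0.7, -0.0]
gripper_width: 0.506
gripper_force: 0.0
```

>>> {"op": "step_arm", "data": {"dp": [[-0.028,-0.0209,0],[-0.028,-0.0209,0],[0,0,0],[0,0,0],[0,0,0]], "twist": [0,0,0.12,0.12,0.12]}}

```text
time_s: 23.47
tcp_pos: [0.5648, -0.1383, 0.1647]
tcp_rot: [-180.0, -0.1, 154.9]
contact_force: [-0.4, -1.1, -0.6]
gripper_width: 0.503
gripper_force: 0.0
```

>>> {"op": "step_arm", "data": {"dp": [[0,0,0],[0,0,0],[0,0,0],[0,0,0],[0,0,0]], "twist": [0.12,0.12,0.12,0.12,0.12]}}

```text
time_s: 23.88
tcp_pos: [0.5647, -0.1378, 0.1653]
tcp_rot: [-180.0, -0.0, 120.5]
contact_force: [-0.2, 0.6, -0.9]
gripper_width: 0.501
gripper_force: 0.0
```

>>> {"op": "step_arm", "data": {"dp": [[0,0,0],[0,0,0],[0,0,0],[0,0,0],[0,0,0]], "twist": [0.12,0.12,0.12,0.12,0.12]}}

```text
time_s: 24.3
tcp_pos: [0.5646, -0.1379, 0.1653]
tcp_rot: [-180.0, -0.0, 86.2]
contact_force: [0.3, 0.2, 0.2]
gripper_width: 0.501
gripper_force: 0.0
```

>>> {"op": "step_arm", "data": {"dp": [[0,0,0.034],[0,0,0.034],[0,0,0.034],[0,0,0.032],[0,0,0]], "twist": [0,0,0,0,0]}}

```text
time_s: 24.72
tcp_pos: [0.5615, -0.1369, 0.0255]
tcp_rot: [-179.5, -0.1, 86.5]
contact_force: [-1.8, 0.2, -0.8]
gripper_width: 0.495
gripper_force: 0.0
```

>>> {"op": "step_arm", "data": {"dp": [[0.008,0,0],[0.008,0,0],[0.008,0,0],[0.008,0,0],[0.003,0,0]], "twist": [0,0,0,0,0]}}

```text
time_s: 25.13
tcp_pos: [0.5675, -0.1015, 0.0329]
tcp_rot: [179.9, 0.0, 86.6]
contact_force: [-0.1, -0.2, 0.3]
gripper_width: 0.502
gripper_force: 0.0
```

>>> {"op": "step_arm", "data": {"dp": [[0.001,0,0],[0.001,0,0],[0.001,0,0]], "twist": [0,0,0]}}

```text
time_s: 25.38
tcp_pos: [0.5671, -0.1, 0.0317]
tcp_rot: [180.0, 0.0, 86.5]
contact_force: [0.3, 0.2, -0.1]
gripper_width: 0.501
gripper_force: 0.0
```

>>> {"op": "step_arm", "data": {"dp": [[0.001,0,0],[0.001,0,0]], "twist": [0,0]}}

```text
time_s: 25.55
tcp_pos: [0.5675, -0.0989, 0.0317]
tcp_rot: [179.9, 0.1, 86.5]
contact_force: [3.6, -12.7, -1.7]
gripper_width: 0.498
gripper_force: 5.6
```

The end met stiff resistance straight away, so the box is already home. Backing off.

>>> {"op": "step_arm", "data": {"dp": [[-0.008,0,0],[-0.016,0,0],[-0.02,0,0],[0,0,-0.03],[0,0,-0.03]], "twist": [0,0,0,0,0]}}

```text
time_s: 25.97
tcp_pos: [0.5631, -0.1429, 0.0906]
tcp_rot: [-179.8, -0.1, 86.4]
contact_force: [0.5, -0.3, 0.3]
gripper_width: 0.502
gripper_force: 0.0
```

>>> {"op": "step_arm", "data": {"dp": [[0,0,-0.035],[0,0,-0.035],[0,-0.03,-0.03],[0,-0.035,-0.01],[0,-0.035,0]], "twist": [0,0,0,0,0]}}

```text
time_s: 26.38
tcp_pos: [0.4647, -0.1361, 0.2032]
tcp_rot: [179.8, 0.1, 86.5]
contact_force: [0.5, -0.5, 1.6]
gripper_width: 0.496
gripper_force: 0.0
```

>>> {"op": "step_arm", "data": {"dp": [[0,-0.02,0],[0,0,0],[0,0,0]], "twist": [0,0,0]}}

```text
time_s: 26.63
tcp_pos: [0.4449, -0.1349, 0.2015]
tcp_rot: [179.9, 0.0, 86.5]
contact_force: [0.0, 0.3, 1.0]
gripper_width: 0.501
gripper_force: 0.0
```

```bash
python3 - <<'E'
from h import *
gauge(2)
lm('top',['mill','cork']);lm('side',['lid_front'])
a=shot('top','t8')
cv2.imwrite('pics/c8.png',cv2.cvtColor(cv2.resize(a[105:235,230:390],(800,650))[:600],cv2.COLOR_RGB2BGR))
E
```

```text
box [0.574  0.0062] corner [0.6452 0.1003] guard [0.6448 0.0973] yaw -2.8 gap in guard frame [-0.0002 -0.0029]
top mill [([0.58, 0.186, 0.001], 0.56)]
top cork [([0.623, 0.346, -0.001], 0.59), ([0.451, 0.25, -0.002], 0.46)]
side lid_front [([0.127, -0.357, 0.07], 0.69), ([0.502, 0.013, 0.072], 0.63)]
```

View pics/c8.png

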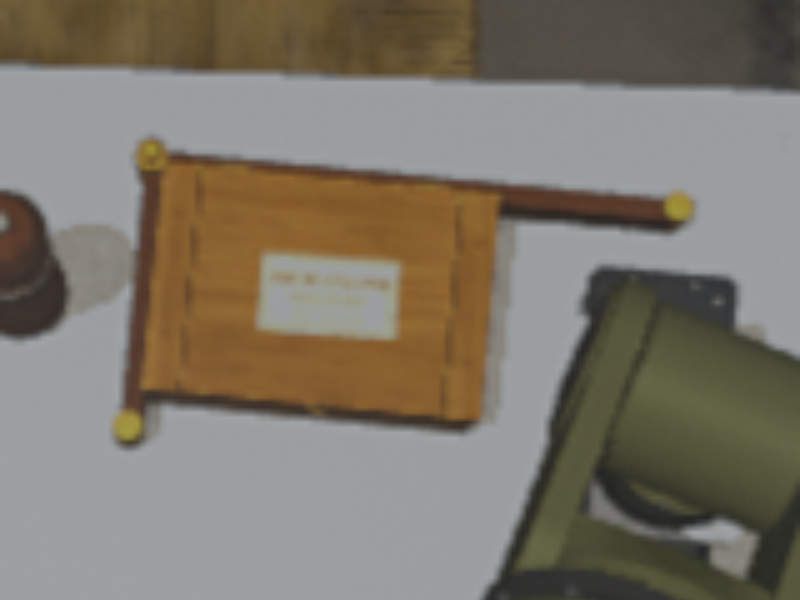

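The box is flush in the corner (corner post at (152,155)), the lid is shut, the mill hasn't moved and the hand is clear.

```bash
python3 -c "
from bench import ctrl
print(ctrl.sign_off())"
```

```text
the job is handed in; nothing more can be done
None
```

The tea box is shut and pushed snugly into the guard's corner, with the hand clear and the job handed in at about 27 s; the mill and cork are where they were, and I did not re-measure the other things, which the hand kept away from.

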